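# Switch the dust extraction to the blue port and start it

## Task

Switch the dust extraction over to the blue port: with the outside of the shut fingers, push the orange tab of the selector round until its pointer points at the blue disc. Then press the green start button right down and let it come up again. Only push and press: do not pinch the tab, do not press the red stop button or press start before the selector is set, and leave the other things on the bench where they are.

Things in the scene. Friction and masses are not known exactly. Their poses are not given: they have to be found in the camera images.
- selector (a joint): Angle of the rotary selector on top of the round grey valve, rad. 0: its pointer points to the valve's front (-x of the valve); grows anticlockwise seen from above; stops at -2.2 and 2.2. It starts within 0.25 of 0. It has no detents: friction (0.07 N m, about 1.8 N at the tab) holds it wherever it is left.
- selector_axis (a point): Point on the selector's turning axis (vertical), on top of its black disc (110 mm across), 58 mm above the bench. A steel boss 26 mm across rises 4 mm there. Its x axis points along the pointer.
- selector_tab (a point): Centre of the upright orange tab that is pushed, 76 mm above the bench and 40 mm out from the turning axis. The tab is 28 mm long radially (26 to 54 mm from the axis), 8 mm thick, and stands from 56 to 96 mm above the bench. x axis: radially outwards, along the pointer; y: across the tab, the way it moves when the angle grows; z up.
- selector_aim (a point): Point in line with the pointer at the radius of the coloured discs (70 mm from the axis, about 11 mm beyond the pointer's tip), just above the valve's top. The selector is set when this lies over the blue disc.
- valve: Round grey extraction valve fixed to the bench: drum 168 mm across and 50 mm high on a flange 196 mm across, with four black hose stubs of 17 mm radius at the discs' angles and an aluminium one at the back, reaching 126 mm from the axis, all below the drum's top. Origin: centre of its underside; -x is its front, z up.
- blue_mark: Blue disc, 22 mm across and 3 mm thick, on the valve's top 70 mm from its axis; origin at the centre of its underside, 50 mm above the bench. It marks the blue port. Discs of blue, yellow, white and green stand, in an order that changes, at 50 and 100 degrees either side of the valve's front.
- start_button (a joint): Travel of the green push button, m: 0 up, 0.006 fully down; a spring returns it; fully down takes 5 N.
- start_button_top (a point): Centre of the top of the green start button (34 mm across, vertical travel 6 mm), on the grey switch box fixed to the bench (80 x 140 mm, about 45 mm high).
- stop_button (a joint): Travel of the red push button, m: 0 up, 0.006 down. Leave it alone.
- stop_button_top (a point): Centre of the top of the red stop button, same size, 68 mm from the green one on the same box.
- driver_slim: Screwdriver with black handle, 20 x 140 x 24 mm, lying; a loose bystander; its origin is the centre of its underside. Leave it where it lies.
- pliers_red: Red-handled pliers, 59 x 168 x 10 mm, lying; a loose bystander; its origin is the centre of its underside. Leave it where it lies.
- tape_reel: Reel of black tape, 62 mm across, 20 mm high; a loose bystander; its origin is the centre of its underside. Leave it where it lies.
- oil_can: Small oil can with red spout, 29 x 54 x 127 mm, standing; a loose bystander; its origin is the centre of its underside. Leave it where it lies.
- pin_tin: Round tin with green lid, left of the valve, 68 mm across, 36 mm high; a loose bystander; its origin is the centre of its underside. Leave it where it lies.

How it is judged (in metres and radians):
On the way, in this order (a step that is already met when the one before it is completed fails the run):
1. the selector points at the blue disc and rests (horizontal distance between selector_aim and blue_mark below 0.01 m and velocity of joint selector between -0.05 and 0.05 rad/s), for 0.3 s.
2. the green start button is pressed down (horizontal distance between selector_aim and blue_mark below 0.01 m and value of joint start_button above 0.0045 m and contact force between the fingers and anything else above 0.5 N), for 0.05 s.
At the end, for the whole second after the job is handed in: The point in line with the pointer lies within 10 mm of the blue disc's centre (over the disc) and the selector is at rest; both buttons are up again (within 1.5 mm) (all of step 1 and value of joint each of start_button, stop_button below 0.0015 m); the robot touches nothing.
It fails at once if the start button is pressed while the selector does not point at the blue disc (value of joint start_button above 0.003 m and not (horizontal distance between selector_aim and blue_mark below 0.01 m)).
It fails at once if the red stop button is pressed (value of joint stop_button above 0.003 m).
It fails at once if the tab is taken between the fingers (y of the grasp point in the frame of selector_tab between -0.004 and 0.004 m and x of the grasp point in the frame of selector_tab between -0.02 and 0.02 m and z of the grasp point in the frame of selector_tab below 0.026 m and contact force between the fingers and valve above 1 N).
It fails at once if a loose thing on the bench is moved by more than 30 mm, or lifted by more than 20 mm (distance of any of driver_slim, pliers_red, tape_reel, oil_can, pin_tin from where it was at the start of the episode above 0.03 m or height (world z) of any of driver_slim, pliers_red, tape_reel, oil_can, pin_tin above 0.02 m).
It also fails if it takes over 42 s, if anything falls off the work surface, if the arm or the gripper's body presses on something with over 40 N, if the wrist force passes 120 N, or if a joint passes its speed limit or range.

## Robot

A 6-joint arm with a two-finger parallel gripper is mounted at the origin on a cart in front of the work surface, level with it; the furniture and walls round the work are solid. World frame = base frame: x ahead of the robot, y to its left, z up, the work surface at z = 0. Lengths are in m, angles in degrees, forces in N, time in s.
With the tool pointing down it reaches from about 0.4 to 0.825 m from the base axis. Payload 7 kg.
Tool frame: the origin (TCP) lies midway between the tips of the shut fingers; the grasp point (between the pads) lies 19 mm behind it (ctrl.hold_point_z is the distance from the TCP to the grasp point, in m); z points along the fingers, y is the line along which they close (so a half turn about z gives the same grasp; the last joint's range is limited). The gripper opens to 88 mm and grips with 3 to 60 N. Pads are 19 mm wide; open, the fingers measure 130 mm over their backs; the gripper's body (78 mm by 193 mm) begins 47 mm behind the grasp point.
Start: joints at [90.361, 20.546, 0.682, 0, -70.136, -16.507], TCP at [0.188, 0.648, 0.227] pointing down, gripper open.
Joint ranges: [-176.03, 176.03], [-82.01, 121.73], [-58.28, 71.71], [-173.87, 95.51], [-174.79, -0.11], [-173.66, 173.66]. Speed limits (degrees/s): [136.94, 136.94, 172.46, 180, 180, 180].

## Interface

Orientations are given as [roll, pitch, yaw] about the fixed x, y, z axes, in that order (R = Rz(yaw) Ry(pitch) Rx(roll)).
In Python, from plant import ctrl gives the robot as it stands.
- The arm moves only by the tool apply_moves, never from a script. Its argument "deltas" is a list of rows, each an object with "fingers": the finger opening in mm, from 0 to 87.6; "delta_pos": the shift along the tool's x, y, z in mm, a list of three; "angular": the turn, a rotation vector about the tool's x, y, z in degrees, a list of three. A call has 1 to 10 rows; each row is the pose to reach, as a shift and turn from the pose commanded when the call began, along the tool's axes at that moment; what a row does not reach only later rows make up. A row lasts 1/10 s, in which the tool goes at most 50 mm and 8.59 degrees, less where a joint would pass 70% of its speed; a pose out of reach is approached as far as the arm can. A call with a gripper value outside its range is refused whole. The fingers move at their own pace and stop on an object; the grip force is fixed at half the most. Time passes only in rows, so rows that repeat a pose let the fingers close. It gives the time, the measured TCP pose, the force, the opening and the grip force at its end, in the units of the state.
- ctrl.get_obs(): the state, without advancing time (a new reading comes with each control period).
- ctrl.snapshot(name): name is "side" or "top"; returns the picture (400x640x3 uint8, red, green, blue); there is no depth.
- ctrl.camera_params(name): a dict with "fx", "fy", "cx", "cy" (pixels), "dist_coeffs" ([k1, k2, p1, p2, k3] as OpenCV has them; the pictures are not rectified), "cam_to_world" (4x4, takes a point from camera to world coordinates). Camera axes: x right, y up, looking along -z (the intrinsics and any distortion apply to the point x, -y, -z); pixel columns grow to the right and rows downward; lengths in m; the calibration is good to about 2 mm. A picture is of the moment at which its call begins. camera_params takes no time and is no camera call.
- ctrl.close_job(): hands the job in; it is judged then, once.
The state is a dict: "clock": time; "joint_pos": joint angles; "qvel": joint speeds; "tau": joint torques, N m; "tool_pos": TCP position; "orientation": TCP orientation; "force": force on the tool from outside, world axes, zero at the start; "moment": the same for the moment, N m; "opening": finger opening in m; "gripper_force": force on a finger pad.
Only numpy, scipy, OpenCV 4.12 (cv2) and the standard library are available. Lean on these libraries where they do the work, as an engineer would, in place of code of your own. Each camera call takes 0.05 s, during which the arm holds its last target. There are 200 camera calls.

## Working session

There is one attempt and no reset: what is moved stays moved. The work goes in short steps, Python scripts to look and compute and a tool call to move; the robot and the scene stay as the last step left them, time stands still between calls to the robot, and variables do not carry over. Pictures are saved under pics/ and viewed, at most 10 in all, crops included, and the job is handed in when it is done.

Besides the shell and the picture viewer there is one more tool, called after ">>>" by a JSON object that holds its "op" and its "data", one argument or row to a line. apply_moves: Moves the arm, as the interface text tells. Its arguments: {"type":"object","properties":{"deltas":{"type":"array"}},"required":["deltas"]}

```bash
mkdir -p pics; python3 - <<'E'
from plant import ctrl
import cv2,numpy as np
for n in("top","side"):
    im=ctrl.snapshot(n); cv2.imwrite(f"pics/{n}0.png",im[...,::-1])
    p=ctrl.camera_params(n); print(n,{k:(np.round(v,3).tolist()) for k,v in p.items()})
o=ctrl.get_obs();print(o)
E
```

```text
top {'fx': 449.567, 'fy': 449.567, 'cx': 321.28, 'cy': 201.815, 'dist_coeffs': [-0.045, 0.0, 0.0, 0.0, 0.0], 'cam_to_world': [[-0.003, 0.981, -0.194, 0.271], [-1.0, -0.007, -0.018, -0.018], [-0.019, 0.194, 0.981, 1.573], [0.0, 0.0, 0.0, 1.0]]}
side {'fx': 366.61, 'fy': 366.61, 'cx': 320.249, 'cy': 200.587, 'dist_coeffs': [-0.002, 0.0, 0.0, 0.0, 0.0], 'cam_to_world': [[0.985, 0.108, -0.134, 0.429], [-0.17, 0.507, -0.845, -0.9], [-0.023, 0.855, 0.517, 0.622], [0.0, 0.0, 0.0, 1.0]]}
{'clock': 0.1, 'joint_pos': array([ 9.03621368e+01,  2.05872247e+01,  6.37696908e-01, -1.51406619e-02,
       -7.01349844e+01, -1.65077769e+01]), 'qvel': array([-0.01789564, -0.03772418,  0.04855536,  0.01722234, -0.07202451,
       -0.08611596]), 'tau': array([-1.48266099e-03, -5.84166527e+01,  2.93747878e+01,  7.01554790e+00,
        1.00657847e-02, -5.52878294e-05]), 'tool_pos': array([0.18761448, 0.64794722, 0.22571566]), 'orientation': array([ 1.79914927e+02, -1.03684591e-02, -1.61507878e+01]), 'force': array([-0.06285265, -0.15795733, -0.36747773]), 'moment': array([-0.02070485,  0.01501054, -0.03953421]), 'gripper_force': 0.0, 'opening': 0.08728651092940884}
```

View pics/top0.png

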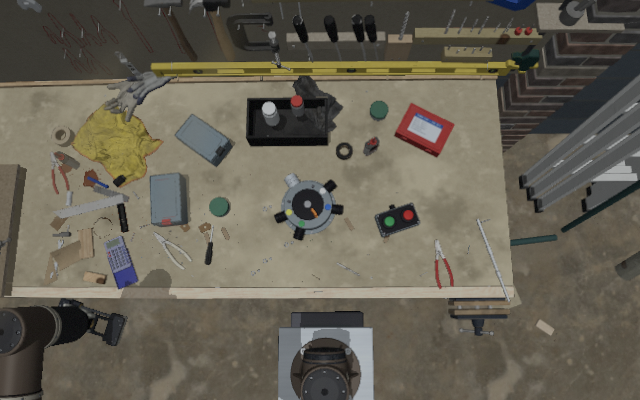

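View pics/side0.png

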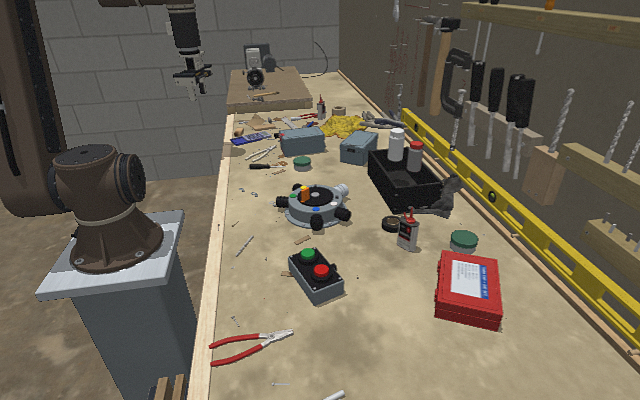

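The top view shows the valve at about (307,206), the green button at about (390,221), the red one at about (408,215), and the orange tab at about (314,211). In the side view the valve is at about (315,205). Next I crop and measure.

```bash
cat > h.py <<'E'
from plant import ctrl
import cv2,numpy as np
def ray(n,u,v):
    p=ctrl.camera_params(n);K=np.array([[p['fx'],0,p['cx']],[0,p['fy'],p['cy']],[0,0,1]])
    x,y=cv2.undistortPoints(np.array([[[u,v]]],float),K,np.array(p['dist_coeffs']))[0,0]
    T=np.array(p['cam_to_world']);return T[:3,3],T[:3,:3]@np.array([x,-y,-1])
def plane(n,u,v,z):
    c,d=ray(n,u,v);return c+d*(z-c[2])/d[2]
def tri(a,b):
    (c1,d1),(c2,d2)=ray("top",*a),ray("side",*b)
    s=np.linalg.lstsq(np.c_[d1,-d2],c2-c1,rcond=None)[0]
    p,q=c1+s[0]*d1,c2+s[1]*d2;return (p+q)/2,np.linalg.norm(p-q)
R={'orange':((6,22),150,120),'yellow':((23,33),120,110),'green':((45,85),90,60),'blue':((100,125),120,90),'red':((-6,5),150,100)}
def blobs(im,box):
    x0,y0,x1,y1=box;h=cv2.cvtColor(im[y0:y1,x0:x1],cv2.COLOR_RGB2HSV).astype(int);out=[]
    for c,((a,b),s,v) in R.items():
        H=h[...,0]; H=np.where(H>170,H-180,H) if c=='red' else H
        m=((H>=a)&(H<=b)&(h[...,1]>s)&(h[...,2]>v)).astype(np.uint8)
        n,_,st,ce=cv2.connectedComponentsWithStats(m)
        for i in range(1,n):
            if st[i,4]>=4: out.append((c,int(st[i,4]),*(np.round(ce[i]+[x0,y0],1))))
    return out
E
python3 - <<'E'
from h import *
t=cv2.imread('pics/top0.png')[...,::-1];s=cv2.imread('pics/side0.png')[...,::-1]
b1=(268,165,430,250);b2=(265,170,360,310)
print("TOP")
for b in blobs(t,b1): print(*b,[np.round(plane("top",b[2],b[3],z)[:2],4) for z in(.053,.076)])
print("SIDE")
for b in blobs(s,b2): print(*b,[np.round(plane("side",b[2],b[3],z)[:2],4) for z in(.053,.076)])
a=cv2.resize(t[165:250,265:430],None,fx=4.7,fy=4.7,interpolation=cv2.INTER_CUBIC)
cv2.imwrite('pics/c1.png',a[...,::-1])
a=cv2.resize(s[175:240,265:365],None,fx=7,fy=7,interpolation=cv2.INTER_CUBIC)
cv2.imwrite('pics/c2.png',a[...,::-1])
E
```

```text
TOP
orange 24 313.8 212.0 [array([0.5368, 0.0365]), array([0.5328, 0.0357])]
yellow 18 288.4 211.9 [array([0.5377, 0.1239]), array([0.5337, 0.1217])]
green 90 388.9 221.0 [array([ 0.5039, -0.2199]), array([ 0.5004, -0.2168])]
green 25 301.1 223.3 [array([0.4979, 0.0799]), array([0.4944, 0.0784])]
blue 27 327.3 206.6 [array([ 0.5553, -0.01  ]), array([ 0.551 , -0.0101])]
red 76 407.9 214.4 [array([ 0.5263, -0.2856]), array([ 0.5225, -0.2816])]
SIDE
orange 83 304.8 194.0 [array([0.5364, 0.0787]), array([0.5321, 0.0391])]
yellow 15 302.8 186.8 [array([0.5363, 0.1257]), array([0.532 , 0.0842])]
green 22 292.5 195.4 [array([0.498 , 0.0781]), array([0.4952, 0.0386])]
green 137 307.4 253.2 [array([ 0.5039, -0.207 ]), array([ 0.5009, -0.235 ])]
blue 27 315.6 208.5 [array([ 0.5558, -0.011 ]), array([ 0.5507, -0.047 ])]
red 142 320.5 269.5 [array([ 0.5252, -0.2707]), array([ 0.5213, -0.2961])]
```

View pics/c1.png

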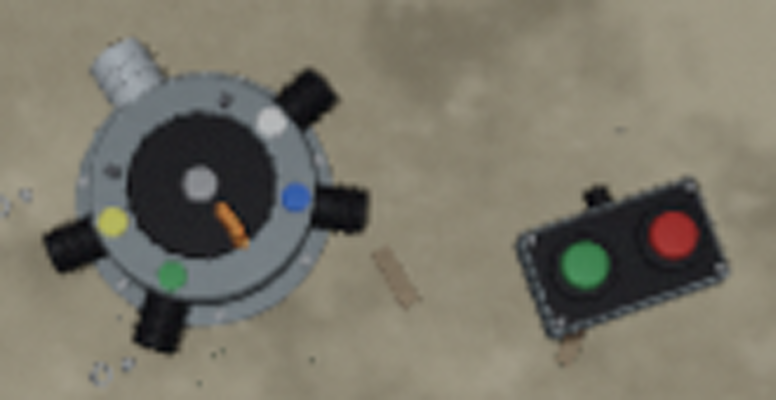

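View pics/c2.png

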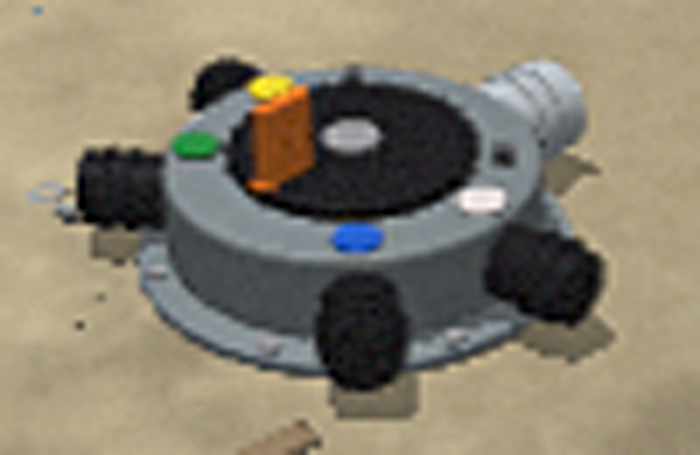

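Order in the top crop, going round from the left: yellow, green, (front), blue, white. The tab is between green and blue, so blue is anticlockwise by about 47°. Next I fit the axis and compute tool targets.

```bash
cat >> h.py <<'E'
def rel(pos,yaw):
    "shift/turn in tool axes from current pose (assumes tool down)"
    from scipy.spatial.transform import Rotation as Ro
    o=ctrl.get_obs();C=Ro.from_euler('xyz',o['orientation'],degrees=True)
    T=Ro.from_euler('xyz',[180,0,yaw],degrees=True)
    return np.round(C.inv().apply(np.array(pos)-o['tool_pos'])*1000,1),np.round((C.inv()*T).as_rotvec(degrees=True),1)
E
python3 - <<'E'
from h import *
from scipy.optimize import least_squares
bt=plane("top",307.55,204.1,.062);w=plane("top",322.7,191,.053)
D=np.array([[.537,.1248],[.498,.079],[.5555,-.0105],w[:2]])
s=least_squares(lambda p:np.hypot(*(D-p).T)-.07,[.56,.06]);A=s.x
print("boss",bt,"axis",A,"res mm",s.fun*1000)
print("disc ang",np.degrees(np.arctan2(*(D-A).T[::-1])))
tab,e=tri((313.8,212),(304.8,194));print("tab",tab,e)
d=tab[:2]-A;print("tab ang",np.degrees(np.arctan2(d[1],d[0])),np.hypot(*d))
g=tri((388.9,221),(307.4,253.2));r=tri((407.9,214.4),(320.5,269.5));print("green",g,"red",r,np.linalg.norm(g[0]-r[0]))
for n,off,z in(("above",.045,.15),("pre",.03,.07)):
    a=np.radians(-142);p=A+.04*np.array([np.cos(a),np.sin(a)])-off*np.array([-np.sin(a),np.cos(a)])
    print(n,p,*rel([*p,z],-52))
E
```

```text
boss [0.56281961 0.05758064 0.062     ] axis [0.56497445 0.05945956] res mm [ 1.07702132 -0.23320309  0.59819662  0.43450176]
disc ang [113.17740456 163.73488812 -97.7125046  -49.82503284]
tab [0.53202354 0.03558005 0.07812703] 0.0007347643837834863
tab ang -144.06917659808403 0.04069389937929338
green (array([ 0.5025714 , -0.21862984,  0.06255185]), np.float64(0.00020579119766681316)) red (array([ 0.52378215, -0.28353041,  0.06468353]), np.float64(0.0011363837959701827)) 0.06831195702790853
above [0.50574926 0.07029359] [466.2 466.2  76.5] [ 0.1 -0.  35.8]
pre [0.51498418 0.05847342] [478.4 474.9 156.5] [ 0.1 -0.  35.8]
```

Boss, disc circle (residual ≤1 mm), tab radius (40.7 mm) and button spacing (68.3 mm) all check out. I now approach with the fingers shut.

>>> {"op": "apply_moves", "data": {
  "deltas": [
    {"fingers": 0,"delta_pos": [33,33,0],"angular": [0,0,3.6]},
    {"fingers": 0,"delta_pos": [66,66,0],"angular": [0,0,7.2]},
    {"fingers": 0,"delta_pos": [99,99,0],"angular": [0,0,10.8]},
    {"fingers": 0,"delta_pos": [132,132,0],"angular": [0,0,14.4]},
    {"fingers": 0,"delta_pos": [165,165,0],"angular": [0,0,18]},
    {"fingers": 0,"delta_pos": [198,198,0],"angular": [0,0,21.6]},
    {"fingers": 0,"delta_pos": [231,231,0],"angular": [0,0,25.2]},
    {"fingers": 0,"delta_pos": [264,264,0],"angular": [0,0,28.8]},
    {"fingers": 0,"delta_pos": [297,297,0],"angular": [0,0,32.4]},
    {"fingers": 0,"delta_pos": [330,330,0],"angular": [0,0,36]}
  ]
}}

```text
clock: 1.1
tool_pos: [0.4133, 0.2378, 0.2266]
orientation: [-180.0, 0.0, -52.3]
force: [1.5, -0.2, 0.1]
opening: 0.0135
gripper_force: 0.0
```

```bash
python3 - <<'E'
from h import *
print(rel([.506,.070,.15],-53)); print(ctrl.get_obs()['opening'])
E
```

```text
(array([189.4,  29.3,  76.6]), array([-0. ,  0. ,  0.7]))
0.013460224147549884
```

>>> {"op": "apply_moves", "data": {
  "deltas": [
    {"fingers": 0,"delta_pos": [45,7,0],"angular": [0,0,0.7]},
    {"fingers": 0,"delta_pos": [90,15,10],"angular": [0,0,0.7]},
    {"fingers": 0,"delta_pos": [130,22,30],"angular": [0,0,0.7]},
    {"fingers": 0,"delta_pos": [165,29,55],"angular": [0,0,0.7]},
    {"fingers": 0,"delta_pos": [189,29,76],"angular": [0,0,0.7]},
    {"fingers": 0,"delta_pos": [189,29,76],"angular": [0,0,0.7]},
    {"fingers": 0,"delta_pos": [189,29,76],"angular": [0,0,0.7]}
  ]
}}

```text
clock: 1.8
tool_pos: [0.5058, 0.0719, 0.1499]
orientation: [179.9, 0.0, -52.9]
force: [-0.0, -0.6, 0.2]
opening: 0.0007
gripper_force: 0.0
```

```bash
python3 - <<'E'
from h import *
for a in(-144,):
  for off in(.035,.018):
    t=np.radians(a);p=np.array([.564,.059])+.04*np.array([np.cos(t),np.sin(t)])-off*np.array([-np.sin(t),np.cos(t)]);print(p,rel([*p,.07],a+90))
s=ctrl.snapshot("side");cv2.imwrite('pics/c3.png',cv2.resize(s[120:260,240:400],None,fx=4,fy=4)[...,::-1])
E
```

```text
[0.51106684 0.06380418] (array([ 9.6,  0.5, 79.9]), array([0.1, 0. , 1.1]))
[0.52105919 0.0500509 ] (array([26.6,  0.8, 79.9]), array([0.1, 0. , 1.1]))
```

View pics/c3.png

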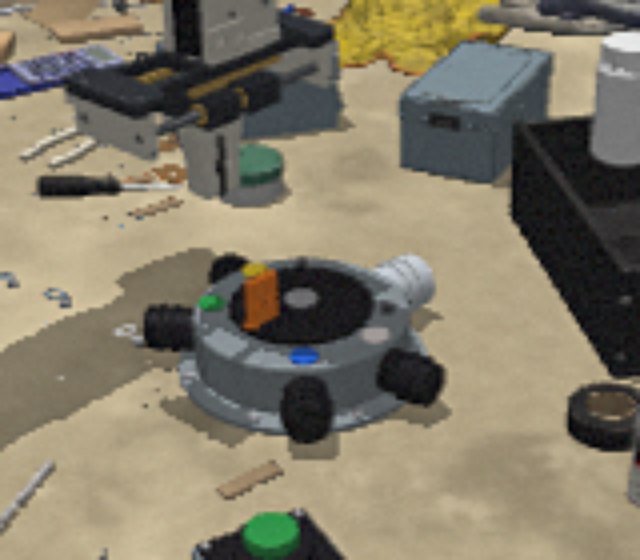

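The shut fingers hang clear behind the tab (tip at crop (215,195), tab at (262,298)). I lower them on the clockwise side, then close in.

>>> {"op": "apply_moves", "data": {
  "deltas": [
    {"fingers": 0,"delta_pos": [8,0,30],"angular": [0,0,1]},
    {"fingers": 0,"delta_pos": [8,0,60],"angular": [0,0,1]},
    {"fingers": 0,"delta_pos": [8,0,80],"angular": [0,0,1]},
    {"fingers": 0,"delta_pos": [8,0,80],"angular": [0,0,1]},
    {"fingers": 0,"delta_pos": [16,0,80],"angular": [0,0,1]},
    {"fingers": 0,"delta_pos": [25,0,80],"angular": [0,0,1]},
    {"fingers": 0,"delta_pos": [25,0,80],"angular": [0,0,1]}
  ]
}}

```text
clock: 2.55
tool_pos: [0.5228, 0.0525, 0.072]
orientation: [-179.8, -0.0, -53.9]
force: [0.1, 0.3, 0.7]
opening: 0.0004
gripper_force: 0.0
```

```bash
python3 - <<'E'
from h import *
A=np.array([.564,.059])
for a in(-144,-134,-124,-114,-106,-102,-97):
    t=np.radians(a);p=A+.04*np.array([np.cos(t),np.sin(t)])-.0135*np.array([-np.sin(t),np.cos(t)]);print(a,rel([*p,.07],a+90))
s=ctrl.snapshot("side");cv2.imwrite('pics/c4.png',cv2.resize(s[140:240,260:370],None,fx=5,fy=5)[...,::-1])
E
```

```text
-144 (array([5.5, 2.8, 2. ]), array([-0.2, -0. ,  0.1]))
-134 (array([12.6,  4.6,  2. ]), array([-0.2, -0.1, -9.9]))
-124 (array([20. ,  5.1,  2. ]), array([ -0.1,  -0.1, -19.9]))
-114 (array([27.3,  4.3,  2.1]), array([ -0.1,  -0.1, -29.9]))
-106 (array([33. ,  2.7,  2.1]), array([ -0.1,  -0.1, -37.9]))
-102 (array([35.7,  1.7,  2.1]), array([ -0.1,  -0.1, -41.9]))
-97 (array([39. ,  0.1,  2.1]), array([ -0.1,  -0.1, -46.9]))
```

View pics/c4.png

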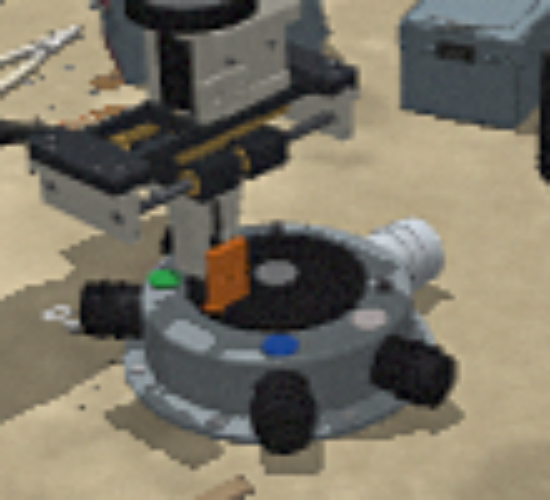

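The fingers stand right behind the tab (crop (225,270)), clear of the drum. I push along the arc to just short of blue.

>>> {"op": "apply_moves", "data": {
  "deltas": [
    {"fingers": 0,"delta_pos": [5.5,3,0],"angular": [0,0,0]},
    {"fingers": 0,"delta_pos": [9,4,0],"angular": [0,0,-5]},
    {"fingers": 0,"delta_pos": [12.5,4.5,0],"angular": [0,0,-10]},
    {"fingers": 0,"delta_pos": [16,5,0],"angular": [0,0,-15]},
    {"fingers": 0,"delta_pos": [20,5,0],"angular": [0,0,-20]},
    {"fingers": 0,"delta_pos": [23.5,5,0],"angular": [0,0,-25]},
    {"fingers": 0,"delta_pos": [27.3,4.3,0],"angular": [0,0,-30]},
    {"fingers": 0,"delta_pos": [30.5,3.5,0],"angular": [0,0,-34]},
    {"fingers": 0,"delta_pos": [33,2.7,0],"angular": [0,0,-38]},
    {"fingers": 0,"delta_pos": [33,2.7,0],"angular": [0,0,-38]}
  ]
}}

```text
clock: 3.6
tool_pos: [0.538, 0.0238, 0.0706]
orientation: [180.0, 0.0, -15.8]
force: [-0.3, -0.4, -0.4]
opening: 0.0006
gripper_force: 0.3
```

```bash
python3 - <<'E'
from h import *
A=np.array([.564,.059])
s=ctrl.snapshot("side");t=ctrl.snapshot("top")
print([b for b in blobs(s,(265,170,360,240)) if b[0] in('orange','blue')],[b for b in blobs(t,(268,165,345,250)) if b[0] in('orange','blue')])
for b in blobs(s,(265,170,360,240)):
    if b[0]=='orange': p=plane("side",b[2],b[3],.078)[:2]-A;print(p,np.degrees(np.arctan2(p[1],p[0])),np.hypot(*p))
for a in(-106,-102,-97,):
    q=np.radians(a);p=A+.04*np.array([np.cos(q),np.sin(q)])-.0135*np.array([-np.sin(q),np.cos(q)]);print(a,rel([*p,.07],a+90))
cv2.imwrite('pics/c5.png',cv2.resize(s[140:240,260:370],None,fx=5,fy=5)[...,::-1])
E
```

```text
[('orange', 34, np.float64(312.4), np.float64(198.4)), ('blue', 27, np.float64(315.6), np.float64(208.5))] [('blue', 5, np.float64(329.2), np.float64(207.4))]
[-0.01413311 -0.05317395] -104.88451435380081 0.05502012122259222
-106 (array([ 1.7, -0.6,  0.6]), array([0., 0., 0.]))
-102 (array([4.5, 0.2, 0.6]), array([ 0.,  0., -4.]))
-97 (array([8.1, 1. , 0.6]), array([ 0.,  0., -9.]))
```

View pics/c5.png

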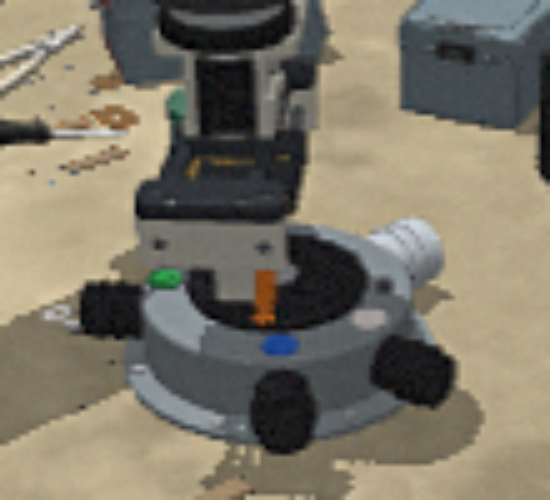

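The tab's outer end is now at −104.9° (crop (265,300)) and blue is at −97°, so I push about 8° more and then back off.

>>> {"op": "apply_moves", "data": {
  "deltas": [
    {"fingers": 0,"delta_pos": [2,0.5,0],"angular": [0,0,-3]},
    {"fingers": 0,"delta_pos": [4,1,0],"angular": [0,0,-5.5]},
    {"fingers": 0,"delta_pos": [6,1.3,0],"angular": [0,0,-8]},
    {"fingers": 0,"delta_pos": [6,1.3,0],"angular": [0,0,-8]},
    {"fingers": 0,"delta_pos": [-6,1.3,0],"angular": [0,0,-8]},
    {"fingers": 0,"delta_pos": [-12,1.3,-30],"angular": [0,0,-8]},
    {"fingers": 0,"delta_pos": [-20,1.3,-80],"angular": [0,0,-8]},
    {"fingers": 0,"delta_pos": [-50,1.3,-90],"angular": [0,0,-8]},
    {"fingers": 0,"delta_pos": [-80,1.3,-90],"angular": [0,0,-8]},
    {"fingers": 0,"delta_pos": [-80,1.3,-90],"angular": [0,0,-8]}
  ]
}}

```text
clock: 4.7
tool_pos: [0.458, 0.0454, 0.1614]
orientation: [-179.9, -0.1, -7.9]
force: [0.3, -0.6, 0.3]
opening: 0.0005
gripper_force: 0.0
```

```bash
python3 - <<'E'
from h import *
A=np.array([.564,.059])
s=ctrl.snapshot("side");t=ctrl.snapshot("top")
for n,im,bx in(("side",s,(265,170,360,240)),("top",t,(268,165,345,250))):
  for b in blobs(im,bx):
    if b[0] in('orange','blue'):
      p=plane(n,b[2],b[3],.078 if b[0]=='orange' else .053)[:2]-A;print(n,b,p,np.degrees(np.arctan2(p[1],p[0])),np.hypot(*p))
print(rel([.5026,-.2186,.12],-20),rel([.5026,-.2186,.0625],-20))
a=cv2.resize(s[140:240,260:370],None,fx=4,fy=4);b=cv2.resize(t[160:260,265:355],None,fx=4,fy=4)
cv2.imwrite('pics/c6.png',np.hstack([a,b])[...,::-1])
E
```

```text
side ('orange', 39, np.float64(314.7), np.float64(197.0)) [-0.00633903 -0.04668627] -97.73229697682301 0.047114654268722606
side ('blue', 27, np.float64(315.6), np.float64(208.5)) [-0.00820172 -0.07003216] -96.67968886388506 0.07051078812674477
top ('blue', 28, np.float64(327.4), np.float64(206.4)) [-0.00796388 -0.06932577] -96.55319288361238 0.06978169595667881
(array([ 77.5, 256. ,  41. ]), array([-0.1, -0.1, 12.2])) (array([ 77.4, 256.1,  98.5]), array([-0.1, -0.1, 12.2]))
```

View pics/c6.png

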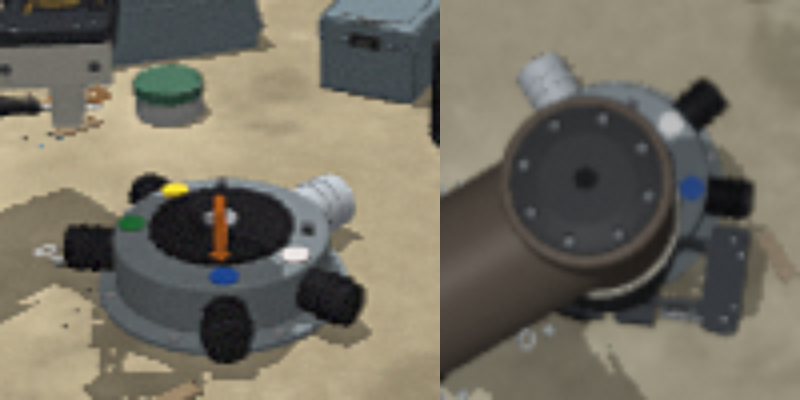

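The pointer is in line with the blue disc (side crop: pointer (220,255), disc (224,276); tab −97.7°, disc −96.6°, about 1.3 mm apart). Next, over the green button.

>>> {"op": "apply_moves", "data": {
  "deltas": [
    {"fingers": 0,"delta_pos": [13,43,0],"angular": [0,0,0]},
    {"fingers": 0,"delta_pos": [26,86,0],"angular": [0,0,0]},
    {"fingers": 0,"delta_pos": [39,129,0],"angular": [0,0,0]},
    {"fingers": 0,"delta_pos": [52,172,0],"angular": [0,0,0]},
    {"fingers": 0,"delta_pos": [65,215,0],"angular": [0,0,0]},
    {"fingers": 0,"delta_pos": [77.5,256,20],"angular": [0,0,0]},
    {"fingers": 0,"delta_pos": [77.5,256,55],"angular": [0,0,0]},
    {"fingers": 0,"delta_pos": [77.5,256,80],"angular": [0,0,0]},
    {"fingers": 0,"delta_pos": [77.5,256,90],"angular": [0,0,0]},
    {"fingers": 0,"delta_pos": [77.5,256,90],"angular": [0,0,0]}
  ]
}}

```text
clock: 5.8
tool_pos: [0.5022, -0.2193, 0.0691]
orientation: [180.0, 0.2, -7.9]
force: [-0.2, -0.7, 0.8]
opening: 0.0001
gripper_force: 0.0
```

```bash
python3 - <<'E'
from h import *
s=ctrl.snapshot("side")
cv2.imwrite('pics/c7.png',cv2.resize(s[190:310,260:370],None,fx=5,fy=5)[...,::-1])
E
```

```text
(no output)
```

View pics/c7.png

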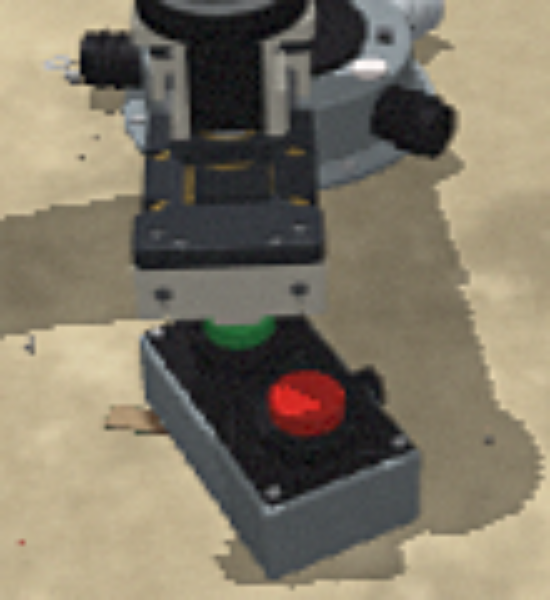

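The fingers are centred over green (crop (240,330)) and clear of red (307,402). I press in small steps.

>>> {"op": "apply_moves", "data": {
  "deltas": [
    {"fingers": 0,"delta_pos": [0,0,3],"angular": [0,0,0]},
    {"fingers": 0,"delta_pos": [0,0,5],"angular": [0,0,0]},
    {"fingers": 0,"delta_pos": [0,0,7],"angular": [0,0,0]},
    {"fingers": 0,"delta_pos": [0,0,9],"angular": [0,0,0]},
    {"fingers": 0,"delta_pos": [0,0,9],"angular": [0,0,0]},
    {"fingers": 0,"delta_pos": [0,0,9],"angular": [0,0,0]}
  ]
}}

```text
clock: 6.45
tool_pos: [0.5042, -0.2191, 0.0623]
orientation: [-180.0, -0.1, -7.8]
force: [4.5, 3.1, 3.9]
opening: 0.0001
gripper_force: 2.3
```

>>> {"op": "apply_moves", "data": {
  "deltas": [
    {"fingers": 0,"delta_pos": [0,0,2],"angular": [0,0,0]},
    {"fingers": 0,"delta_pos": [0,0,3],"angular": [0,0,0]},
    {"fingers": 0,"delta_pos": [0,0,3],"angular": [0,0,0]},
    {"fingers": 0,"delta_pos": [0,0,3],"angular": [0,0,0]}
  ]
}}

```text
clock: 6.85
tool_pos: [0.5043, -0.2191, 0.0614]
orientation: [180.0, -0.2, -7.8]
force: [-4.0, 7.3, 25.7]
opening: 0.0004
gripper_force: 13.3
```

25.7 N against a hard stop means the button is fully down. Straight up now.

>>> {"op": "apply_moves", "data": {
  "deltas": [
    {"fingers": 0,"delta_pos": [0,0,0],"angular": [0,0,0]},
    {"fingers": 0,"delta_pos": [0,0,-20],"angular": [0,0,0]},
    {"fingers": 0,"delta_pos": [0,0,-60],"angular": [0,0,0]},
    {"fingers": 0,"delta_pos": [-30,0,-90],"angular": [0,0,0]},
    {"fingers": 0,"delta_pos": [-60,0,-100],"angular": [0,0,0]},
    {"fingers": 0,"delta_pos": [-60,0,-100],"angular": [0,0,0]},
    {"fingers": 0,"delta_pos": [-60,0,-100],"angular": [0,0,0]}
  ]
}}

```text
clock: 7.55
tool_pos: [0.4425, -0.211, 0.1587]
orientation: [-180.0, 0.0, -7.9]
force: [-0.2, 0.4, -0.6]
opening: 0.0003
gripper_force: 0.0
```

```bash
python3 - <<'E'
from h import *
s=ctrl.snapshot("side")
print([b for b in blobs(s,(265,170,360,310))])
cv2.imwrite('pics/c8.png',cv2.resize(s[170:310,240:370],None,fx=4,fy=4)[...,::-1])
E
```

```text
[('orange', 43, np.float64(314.5), np.float64(196.4)), ('yellow', 18, np.float64(303.2), np.float64(186.9)), ('green', 7, np.float64(294.3), np.float64(195.1)), ('green', 134, np.float64(307.5), np.float64(253.4)), ('blue', 27, np.float64(315.6), np.float64(208.5)), ('red', 151, np.float64(321.0), np.float64(270.1))]
```

View pics/c8.png

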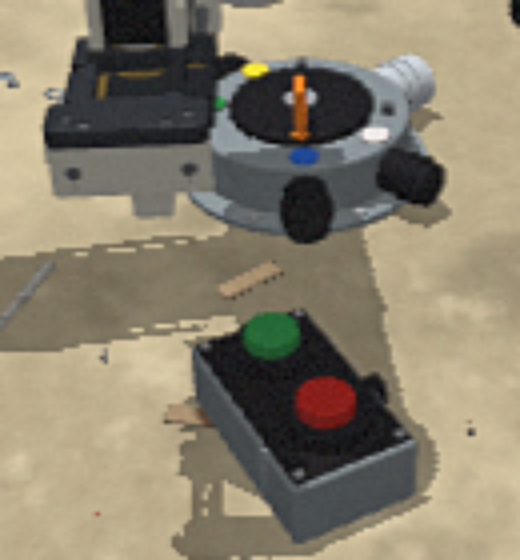

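The green button is up again, the pointer is still on blue, and the robot is clear. Handing in.

```bash
python3 -c "
from plant import ctrl
print(ctrl.close_job())"
```

```text
the job is handed in; nothing more can be done
None
```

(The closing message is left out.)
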